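# Tea ball from the two-lane dispenser

### The arm

A 7-joint arm with a two-finger parallel gripper is mounted at the origin on the work surface. World frame = base frame: x ahead of the robot, y to its left, z up, the work surface at z = 0. Lengths are in mm, angles in rad, forces in N, time in s.
With the tool pointing down it reaches from about 425 to 875 mm from the base axis. Payload 9.9 kg.
Tool frame: the origin (TCP) lies midway between the tips of the shut fingers; the grasp point (between the pads) lies 19 mm behind it (arm.grasp_offset is the distance from the TCP to the grasp point, in mm); y points along the fingers, x is the direction in which the jaws open and shut, and the axes are right-handed (so a half turn about y gives the same grasp; the last joint's range is limited). The gripper opens to 85 mm and grips with 20 to 120 N. Pads are 22 mm wide; open, the fingers measure 114 mm over their backs; the gripper's body (76 mm by 85 mm) begins 54 mm behind the grasp point. The pads swing forward as they close: fully open they stand 13 mm farther back than shut.
Start: joints at [-1.346, 0.576, 0.025, 1.437, -0.015, 1.129, -0.057], TCP at [205.136, 643.077, 231.289] pointing down, gripper open.
Joint ranges: [-2.76, 2.76], [-0.34, 2.15], [-1.52, 1.57], [0.19, 2.46], [-1.09, 4.23], [0.17, 1.99], [-2.82, 2.82]. Speed limits (rad/s): [2.22, 2.22, 3.01, 3.01, 3.14, 3.14, 3.14].

### API

Orientations are given as a 3x3 rotation matrix whose columns are the frame's x, y, z axes.
In Python, from station import arm, optics, close_job gives the robot as it stands.
- The arm moves only by the shell command python3 -m crank 'ROWS' [OPENING] [FORCE]. ROWS is JSON, a list of rows, each a list of 6 numbers: the shift along the tool's x, y, z in units of 60 mm (1.0 is 60 mm), then the turn, a rotation vector about the tool's x, y, z in units of 5 degrees (1.0 is 5 degrees). A call has 1 to 12 rows; each row shifts and turns the commanded pose from where the row before left it, along the tool's axes as they then stand; what a row does not reach is not made up. A row lasts 1/8 s, in which the tool goes at most 62.5 mm and 10.7 degrees, less where a joint would pass 70% of its speed; a pose out of reach is approached as far as the arm can. A call is refused whole if a number of a shift passes 1 or a number of a turn 1, either way. A call with a gripper value outside its range is refused whole. OPENING is the finger opening in mm, from 0 to 85.4, set as the call begins (- or left out, the last holds). The fingers move at their own pace and stop on an object; FORCE is the grip in N (left out, the last holds). Time passes only in rows, so rows that do not move let the fingers close. It gives the time, the measured TCP pose, the force and the opening at its end, in the units of the state.
- arm.observe(): the state, without advancing time (a new reading comes with each control period).
- optics.read_camera(name): name is "side" or "top"; returns the picture (400x640x3 uint8, red, green, blue); there is no depth.
- optics.camera_params(name): a dict with "K" (3x3 intrinsics, pixels), "R" (3x3) and "t" (3): a world point X has camera coordinates R X + t. Camera axes: x right, y down, z forward; pixel columns grow to the right and rows downward; lengths in mm; the calibration is good to about 2 mm. A picture is of the moment at which its call begins. camera_params takes no time and is no camera call.
- close_job(): hands the job in, once; it reports no verdict.
The state is a dict: "time_s": time; "q": joint angles; "joint_velocities": joint speeds; "tau": joint torques, N m; "tool_pos": TCP position; "tool_rot": TCP orientation; "force": force on the tool from outside, world axes, zero at the start; "moment": the same for the moment, N m; "gripper_width": finger opening in mm.
Only numpy, scipy, OpenCV 4.12 (cv2) and the standard library are available. Lean on these libraries where they do the work, as an engineer would, in place of code of your own. Each camera call takes 0.05 s, during which the arm holds its last target. There are 200 camera calls.

### The job

With a fingertip, push the pale-green dish along its track until it rests against the end stop under the lane that holds the green tea ball. Then press down the wooden paddle of that lane so that its gate lifts and the green ball rolls into the dish, and let the paddle come all the way up again. Only push and press: do not lift or tip the dish or touch the balls, keep the orange ball behind its gate, and leave the cups, teapot, pitcher and tongs where they stand.

Things in the scene. Friction and masses are not known exactly. Their poses are not given: they have to be found in the camera images.
- dispenser: fixed black lacquered tea tray, 320 x 450 mm, top 30 mm above the table. Origin: underside of the tray below the middle of the dish track; x points from the track to the paddles (away from the robot), y along the track to the left. The track runs along y at x=0 between two brass rails 89 mm apart; end stops' inner faces at y=+98 and -98 mm; rails and stops stand 8 mm above the tray top.
- left_lip (a point): middle of the front lip of the left lane (lane 46 mm wide, at y=+55 mm of the dispenser), where a ball drops off; 72 mm above the table, 4 mm thick, overhanging the far edge of the track; the lane slopes up from here to its gate, 45 mm behind
- right_lip (a point): the same for the right lane (y=-55 mm of the dispenser)
- left_gate (a point): bottom middle of the left lane's gate plate (34 mm wide), which hangs from the front end of the rocker; the rocker's top is 153 mm above the table here; the gate rises as the paddle at the rocker's other end is pressed
- right_gate (a point): the same for the right lane
- strainer_top (a point): top of the upright strainer arm in its clamp at the tray's far left corner, 192 mm above the table; fixed, 52 mm wide
- dish_center (a point): centre (half-way up) of the loose round pale-green porcelain dish, straight outer wall 84 mm in diameter, 32 mm high, wall 4 mm, inner floor 5 mm above its underside, 110 to 230 g; it stands on the tray top in the track (so its rim is 62 mm above the table) and slides along it with about 1 N, 2.5 mm of play to each rail.
- left_seat (a point): point on the tray top under the middle of the dish when the dish rests against the left end stop, under the left lane's lip
- right_seat (a point): point on the tray top under the middle of the dish when the dish rests against the right end stop, under the right lane's lip
- green_ball_center (a point): centre of the green-wrapped tea ball (34 mm diameter, 25 g), waiting behind the gate of the left or the right lane; it rolls out by itself in about one second once the gate is up
- orange_ball_center (a point): centre of the orange-wrapped tea ball (34 mm diameter, 25 g) behind the gate of the other lane; it must stay there
- left_paddle (a point): middle of the top face of the left lane's wooden paddle (40 x 40 mm, 8 mm thick), the far end of the rocker, 60 mm behind its pivot and 153 mm above the table when up; it sinks about 25 mm when pressed and tips away from the robot
- right_paddle (a point): the same for the right lane's paddle
- left_rocker (a joint): angle of the left rocker (rad): 0 with the paddle up and the gate shut, grows as the paddle is pressed, stop at 0.5; the gate clears the ball from about 0.35. A spring shuts it: about 3 N on the paddle to start, 5 N fully down
- right_rocker (a joint): the same for the right rocker
- cup1: loose white porcelain cup with a blue rim, left of the dispenser, nearer; 62 mm across the rim, 42 mm high, standing on the tray; origin at the centre of its underside. A bystander, to be left alone.
- cup2: loose white porcelain cup with a blue rim, left of the dispenser, farther; 62 mm across the rim, 42 mm high, standing on the tray; origin at the centre of its underside. A bystander, to be left alone.
- cup3: loose white porcelain cup with a blue rim, right of the dispenser, nearer; 62 mm across the rim, 42 mm high, standing on the tray; origin at the centre of its underside. A bystander, to be left alone.
- cup4: loose white porcelain cup with a blue rim, right of the dispenser, farther; 62 mm across the rim, 42 mm high, standing on the tray; origin at the centre of its underside. A bystander, to be left alone.
- teapot: white porcelain teapot with a blue knob, 108 mm across the belly, 99 mm high, spout and handle reach 90 mm from the middle; origin at the centre of its underside; on the table to the left. A bystander.
- pitcher: stainless pitcher, 80 mm across, 88 mm high, handle reaching 70 mm out; origin at the centre of its underside; on the table to the right. A bystander.
- tongs: bamboo tongs lying on the table to the right, 170 mm long along x, 10 mm thick; origin near the middle of the underside. A bystander.
Not all that is in view belongs to the job. What is shaped like the part that bears dish_center but red or turquoise is not meant.

How it is judged:
By the outcome, as a careful person would: the job done as asked, in the order asked, and still so for the second after the job is handed in, with the robot touching nothing.
It also fails if it takes over 45 s, if anything falls off the work surface, if the arm or the gripper's body presses on something with over 40 N, if the wrist force passes 120 N, or if a joint passes its speed limit or range.

## Working session

There is one attempt and no reset: what is moved stays moved. The work goes in short steps, Python scripts to look and compute and a shell command to move; the robot and the scene stay as the last step left them, time stands still between calls to the robot, and variables do not carry over. Pictures are saved under pics/ and viewed, about 8 in all and at most 12, crops included, and the job is handed in when it is done.

```bash
mkdir -p pics; python3 - <<'E'
from station import arm, optics
import cv2
for n in("top","side"):
    cv2.imwrite(f"pics/{n}0.png",optics.read_camera(n)[:,:,::-1])
    p=optics.camera_params(n);print(n,p["K"],p["R"],p["t"])
s=arm.observe();print(s["time_s"],s["tool_pos"],s["tool_rot"],s["force"],s["gripper_width"])
E
```

```text
top [[436.71971841   0.         315.97604705]
 [  0.         436.71971841 208.70750848]
 [  0.           0.           1.        ]] [[-0.00721361 -0.99990504  0.01174166]
 [-0.98892725  0.00539292 -0.14830311]
 [ 0.14822571 -0.01268145 -0.98887225]] [   2.34443681  504.77305766 1601.95166275]
side [[486.45830577   0.         324.16363575]
 [  0.         486.45830577 205.57579789]
 [  0.           0.           1.        ]] [[ 0.99710417 -0.07517405  0.01149516]
 [-0.05155319 -0.77929771 -0.62452971]
 [ 0.05590658  0.62212856 -0.78091645]] [-492.32427226  136.0783812  1558.11405491]
0.1 [205.02604488 642.68248494 230.54176174] [[ 3.03927311e-01 -3.91605262e-04 -9.52695143e-01]
 [ 9.52694076e-01 -1.42771248e-03  3.03927557e-01]
 [-1.47919438e-03 -9.99998904e-01 -6.08408019e-05]] [ 0.3535592  -0.58857055 -0.27750189] 85.24059209337322
```

View pics/top0.png

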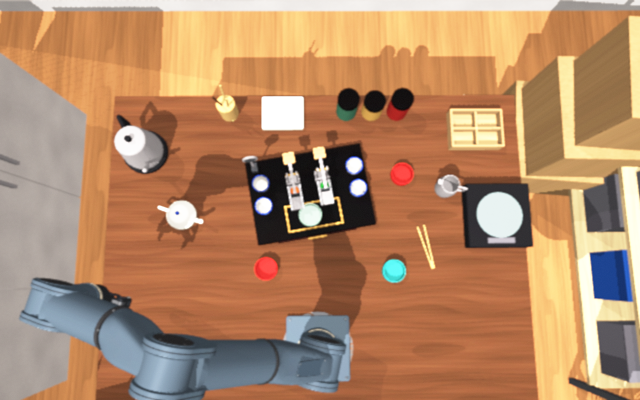

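View pics/side0.png

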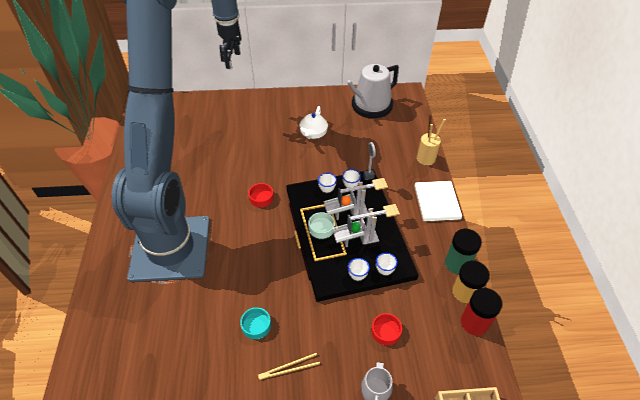

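Top view: the green ball is in the right lane (about 324,186), orange in the left (294,190), and the dish sits mid-track (310,215). The side view agrees. I'll enlarge both.

```bash
python3 - <<'E'
import cv2
a=cv2.imread("pics/top0.png")[135:255,230:390]
cv2.imwrite("pics/topc.png",cv2.resize(a,None,fx=5,fy=5,interpolation=cv2.INTER_CUBIC))
a=cv2.imread("pics/side0.png")[160:310,280:440]
cv2.imwrite("pics/sidec.png",cv2.resize(a,None,fx=4,fy=4,interpolation=cv2.INTER_CUBIC))
E
```

```text
(no output)
```

View pics/topc.png

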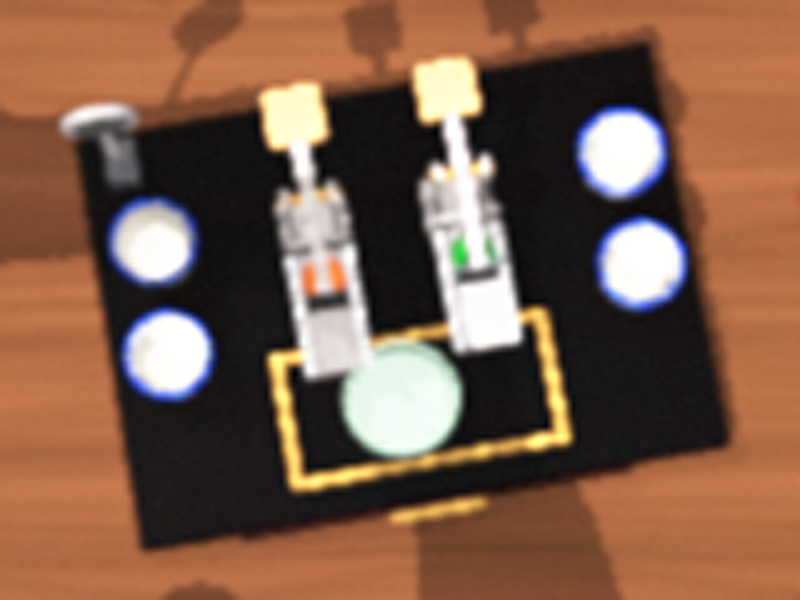

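View pics/sidec.png

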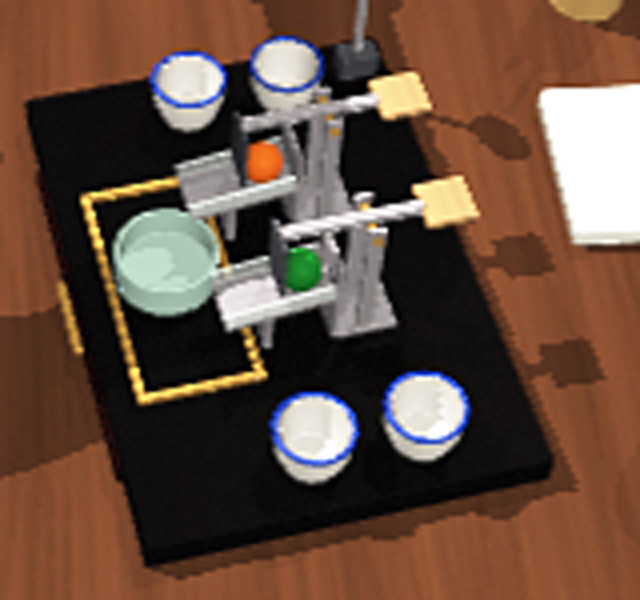

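```bash
cat >h.py <<'E'
import numpy as np
from station import optics
def unp(n,u,v,z):
    p=optics.camera_params(n);K,R,t=(np.array(p[k]) for k in"KRt")
    d=R.T@np.linalg.solve(K,[u,v,1]);c=-R.T@t
    return c+d*(z-c[2])/d[2]
T=lambda a,b,z:unp("top",230+(a+.5)/5-.5,135+(b+.5)/5-.5,z)
S=lambda a,b,z:unp("side",280+(a+.5)/4-.5,160+(b+.5)/4-.5,z)
E
python3 - <<'E'
from h import *
np.set_printoptions(precision=1,suppress=True)
tr=[T(*p,30) for p in((78,140),(650,42),(728,440),(142,548))]
rl=[T(*p,38) for p in((270,355),(545,312),(570,440),(295,488))]
sr=[S(*p,38) for p in((180,180),(266,375),(143,402),(83,197))]
for n,L in(("tray",tr),("railT",rl),("railS FL?,FR,NR,NL",sr)):
    for p in L: print(n,p[:2])
d=lambda a,b:np.degrees(np.arctan2(*(a-b)[1::-1]))
print("yaw of y axis -90:",d(tr[0],tr[1])-90,d(tr[3],tr[2])-90,d(rl[0],rl[1])-90,d(rl[3],rl[2])-90,d(sr[3],sr[2])-90)
print("padR",T(448,90,153),S(445,202,153),"padL",T(295,117,153),S(400,96,153))
print("dish",T(402,398,62),S(166,249,62))
print("cups",S(315,430,72),T(642,263,72),T(622,152,72),T(152,242,72),T(168,354,72))
print("lipR",T(488,348,72),"lipL",T(340,372,72),"strainer",T(98,120,192))
E
```

```text
tray [685.7 268.5]
tray [ 761.7 -171.4]
tray [ 451.9 -223.3]
tray [373.6 215.7]
railT [517.2 120.6]
railT [548.9 -86.5]
railT [ 451.6 -103.7]
railT [416.9 101.6]
railS FL?,FR,NR,NL [503.5 114.9]
railS FL?,FR,NR,NL [555.4 -82.7]
railS FL?,FR,NR,NL [ 458.7 -100.8]
railS FL?,FR,NR,NL [421.8 102.2]
yaw of y axis -90: 9.799631443578463 10.115467702436945 8.706673682270903 9.602277379250879 10.305874679075714
padR [689.2 -12.3 153. ] [693.3 -11.5 153. ] padL [669.8  96.4 153. ] [674.9  96.3 153. ]
dish [480.7  21.7  62. ] [485.3  26.1  62. ]
cups [ 582.7 -155.1   72. ] [ 579.4 -156.8   72. ] [ 663.9 -143.6   72. ] [597.  206.1  72. ] [513.  193.4  72. ]
lipR [516.2 -41.9  72. ] lipL [498.9  67.1  72. ] strainer [657.7 230.2 192. ]
```

```bash
python3 -m crank '[[-0.3,0,-0.28,0,0,0],[-0.65,0,-0.6,0,0,0],[-0.65,0,-0.6,0,0,0],[-0.65,0,-0.6,0,0,0],[-0.65,0,-0.6,0,0,0],[-0.65,0,-0.6,0,0,0],[-0.65,0,-0.6,0,0,0],[-0.65,0,-0.6,0,0,0],[-0.65,0,-0.6,0,0,0],[-0.65,0,-0.6,0,0,0],[-0.65,0,-0.6,0,0,0],[-0.6,0,-0.6,0,0,0]]' 0 20 && python3 -m crank '[[0,0,0,0,-0.92,0],[0,0,0,0,-0.92,0],[0,0,0,0,-0.92,0],[0,0,0,0,-0.92,0],[0,0,0,0,-0.92,0],[0,0,0,0,-0.92,0],[0,0,0,0,0,0]]'
```

```text
time_s: 1.6
tool_pos: [463.8, 92.9, 231.3]
tool_rot: [[0.304, -0.0, -0.953], [0.953, -0.0, 0.304], [-0.0, -1.0, 0.0]]
force: [0.4, 0.6, -0.3]
gripper_width: -0.0
time_s: 2.48
tool_pos: [463.3, 94.5, 231.1]
tool_rot: [[-0.171, -0.0, -0.985], [0.985, -0.0, -0.171], [-0.0, -1.0, 0.0]]
force: [-0.0, 0.3, -0.5]
gripper_width: -0.0
```

```bash
python3 -m crank '[[-0.08,0.6,0,0,0,0],[0,0.8,0,0,0,0],[0,0.8,0,0,0,0],[0,0.3,0,0,0,0],[0,0,0,0,0,0],[0,0,0,0,0,0]]'; python3 - <<'E'
from station import optics
import cv2
a=optics.read_camera("top")[135:255,230:390,::-1];b=optics.read_camera("side")[150:270,270:430,::-1]
r=lambda i:cv2.resize(i,None,fx=3.75,fy=3.75,interpolation=cv2.INTER_CUBIC)[:, :]
cv2.imwrite("pics/c1.png",cv2.resize(cv2.vconcat([a,b]),None,fx=2.5,fy=2.5,interpolation=cv2.INTER_CUBIC)); cv2.imwrite("pics/s1.png",r(b))
E
```

```text
time_s: 3.22
tool_pos: [464.8, 90.0, 82.0]
tool_rot: [[-0.171, 0.001, -0.985], [0.985, 0.0, -0.171], [0.0, -1.0, -0.001]]
force: [0.1, 1.1, 0.8]
gripper_width: 0.4
```

View pics/s1.png

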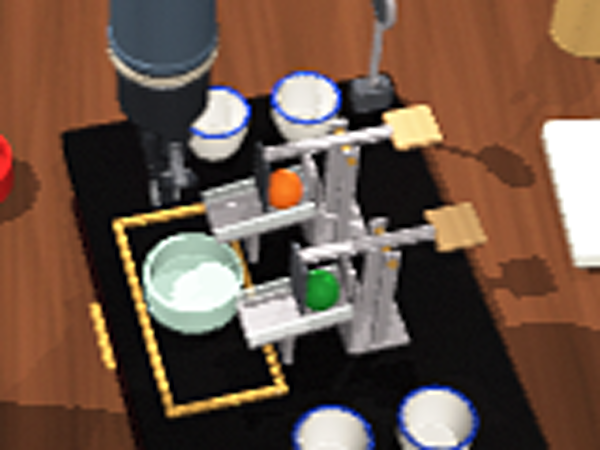

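The side view shows the fingertip (170,200 in the crop) left of the dish and clear of the left lip. I'll lower it.

```bash
python3 -m crank '[[0,0.25,0,0,0,0],[0,0.25,0,0,0,0],[0,0.13,0,0,0,0],[0,0,0,0,0,0],[0,0,0,0,0,0]]';python3 -m crank '[[-0.15,0,0,0,0,0],[-0.15,0,0,0,0,0],[-0.1,0,0,0,0,0],[-0.1,0,0,0,0,0],[0,0,0,0,0,0]]'
```

```text
time_s: 3.95
tool_pos: [464.6, 90.0, 44.0]
tool_rot: [[-0.172, 0.001, -0.985], [0.985, 0.0, -0.172], [0.0, -1.0, -0.001]]
force: [-0.4, 0.9, -0.4]
gripper_width: -0.0
time_s: 4.58
tool_pos: [469.6, 59.6, 43.5]
tool_rot: [[-0.171, 0.0, -0.985], [0.985, -0.0, -0.171], [-0.0, -1.0, -0.0]]
force: [-0.4, -0.1, -0.7]
gripper_width: 0.1
```

```bash
python3 -m crank '[[-0.1,0,0,0,0,0],[-0.1,0,0,0,0,0],[-0.1,0,0,0,0,0],[-0.1,0,0,0,0,0],[-0.1,0,0,0,0,0],[-0.1,0,0,0,0,0],[-0.05,0,0,0,0,0],[0,0,0,0,0,0]]'; python3 - <<'E'
from station import optics
import cv2
b=optics.read_camera("side")[150:270,270:430,::-1]
cv2.imwrite("pics/s2.png",cv2.resize(b,None,fx=3.75,fy=3.75,interpolation=cv2.INTER_CUBIC))
E
```

```text
time_s: 5.58
tool_pos: [476.4, 21.6, 43.5]
tool_rot: [[-0.172, 0.0, -0.985], [0.985, -0.0, -0.172], [-0.0, -1.0, -0.0]]
force: [-0.2, 0.1, 0.4]
gripper_width: -0.1
```

View pics/s2.png

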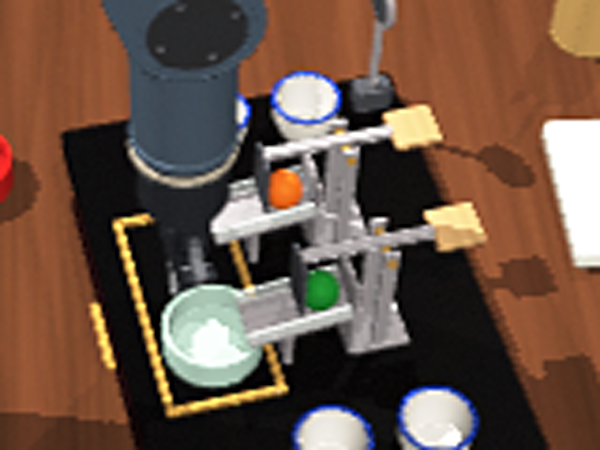

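The dish is sliding flat (centre 212,335); about 15 mm remains to the right stop.

```bash
python3 -m crank '[[-0.05,0,0,0,0,0],[-0.05,0,0,0,0,0],[-0.05,0,0,0,0,0],[-0.03,0,0,0,0,0],[0,0,0,0,0,0]]';for i in 1 2;do python3 -m crank '[[-0.03,0,0,0,0,0],[0,0,0,0,0,0]]'|grep -E 'pos|force';done
```

```text
time_s: 6.25
tool_pos: [478.1, 11.0, 43.5]
tool_rot: [[-0.172, 0.0, -0.985], [0.985, -0.0, -0.172], [-0.0, -1.0, -0.0]]
force: [-0.4, 0.4, 0.7]
gripper_width: 0.4
tool_pos: [478.4, 9.3, 43.5]
force: [-0.6, 0.2, 0.2]
tool_pos: [478.6, 7.8, 43.5]
force: [-0.6, 1.7, 0.8]
```

```bash
for i in 1 2;do python3 -m crank '[[-0.03,0,0,0,0,0],[0,0,0,0,0,0]]'|grep -E 'pos|force';done; python3 - <<'E'
from station import optics
import cv2
b=optics.read_camera("side")[190:280,280:400,::-1]
cv2.imwrite("pics/s3.png",cv2.resize(b,None,fx=5,fy=5,interpolation=cv2.INTER_CUBIC))
E
```

```text
tool_pos: [478.6, 7.4, 43.5]
force: [-2.8, 7.8, 2.8]
tool_pos: [478.5, 7.2, 43.5]
force: [-4.8, 13.4, 5.4]
```

View pics/s3.png

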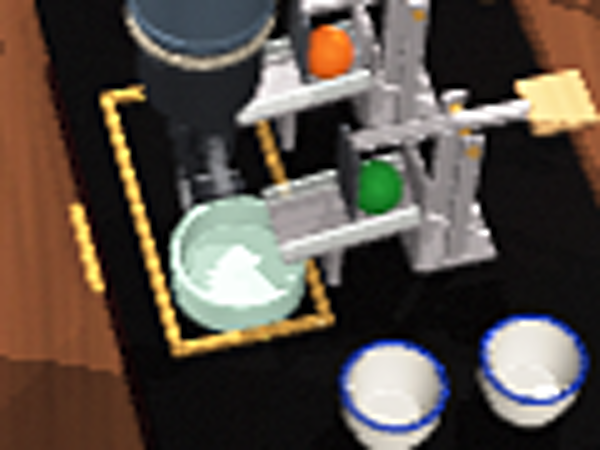

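Contact force is 13 N and the dish sits against the right stop, under the right lip. I'll retreat, rise, and go above the right paddle.

```bash
python3 -m crank '[[0.1,0,0,0,0,0],[0.2,0,0,0,0,0],[0.2,0,0,0,0,0],[0,-0.4,0,0,0,0],[0,-0.8,0,0,0,0],[0,-0.8,0,0,0,0],[0,-0.65,0,0,0,0],[0,0,0,0,0,0]]'; python3 -m crank '[[-0.15,0,-0.35,0,0,0],[-0.3,0,-0.7,0,0,0],[-0.3,0,-0.7,0,0,0],[-0.3,0,-0.7,0,0,0],[-0.25,0,-0.6,0,0,0],[-0.13,0,-0.39,0,0,0],[0,0,0,0,0,0],[0,0,0,0,0,0]]'; python3 - <<'E'
from station import optics
import cv2
b=optics.read_camera("side")[160:280,290:450,::-1]
cv2.imwrite("pics/s4.png",cv2.resize(b,None,fx=4,fy=4,interpolation=cv2.INTER_CUBIC))
E
```

```text
time_s: 8.3
tool_pos: [475.7, 34.5, 205.2]
tool_rot: [[-0.172, 0.006, -0.985], [0.985, 0.001, -0.172], [-0.0, -1.0, -0.006]]
force: [-0.9, 0.5, -0.1]
gripper_width: 0.3
time_s: 9.3
tool_pos: [691.2, -14.7, 201.3]
tool_rot: [[-0.172, -0.002, -0.985], [0.985, -0.0, -0.172], [0.0, -1.0, 0.002]]
force: [-0.3, 0.8, 0.1]
gripper_width: -0.0
```

View pics/s4.png

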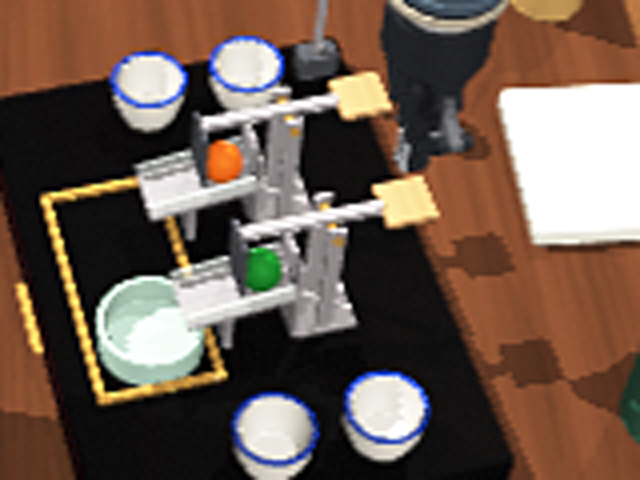

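```bash
python3 -m crank '[[0.02,0.4,0,0,0,0],[0,0.3,0,0,0,0],[0,0.05,0,0,0,0],[0,0,0,0,0,0]]'|grep -E 'pos|force'; python3 -m crank '[[0,0.1,0,0,0,0],[0,0.1,0,0,0,0],[0,0.1,0,0,0,0],[0,0.06,0,0,0,0],[0,0,0,0,0,0],[0,0,0,0,0,0]]'|grep -E 'pos|force|time'; python3 - <<'E'
from station import optics
import cv2
b=optics.read_camera("side")[160:280,290:450,::-1]
cv2.imwrite("pics/s5.png",cv2.resize(b,None,fx=4,fy=4,interpolation=cv2.INTER_CUBIC))
E
```

```text
tool_pos: [692.0, -14.1, 157.8]
force: [0.0, -1.0, 0.1]
time_s: 10.6
tool_pos: [692.5, -14.2, 136.2]
force: [5.7, -1.0, 5.1]
```

View pics/s5.png

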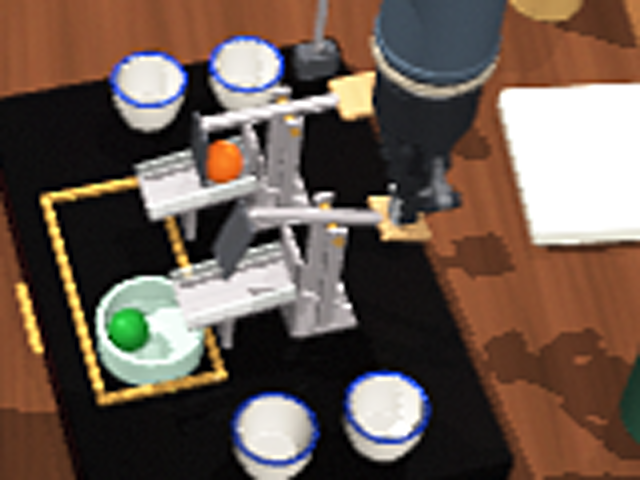

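The green ball is already in the dish (127,328) and the orange ball is still behind its gate. I'll lift off slowly and check.

```bash
python3 -m crank '[[0,-0.1,0,0,0,0],[0,-0.1,0,0,0,0],[0,-0.1,0,0,0,0],[0,-0.2,0,0,0,0],[0,-0.5,0,0,0,0],[0,-0.7,0,0,0,0],[0,-0.7,0,0,0,0],[0,0,0,0,0,0],[0,0,0,0,0,0],[0,0,0,0,0,0]]'|grep -E 'pos|force|time'; python3 - <<'E'
from station import optics
import cv2
b=optics.read_camera("side")[160:280,290:450,::-1]
cv2.imwrite("pics/s6.png",cv2.resize(b,None,fx=4,fy=4,interpolation=cv2.INTER_CUBIC))
E
```

```text
time_s: 11.9
tool_pos: [691.1, -14.0, 278.4]
force: [0.2, -0.8, -1.4]
```

View pics/s6.png

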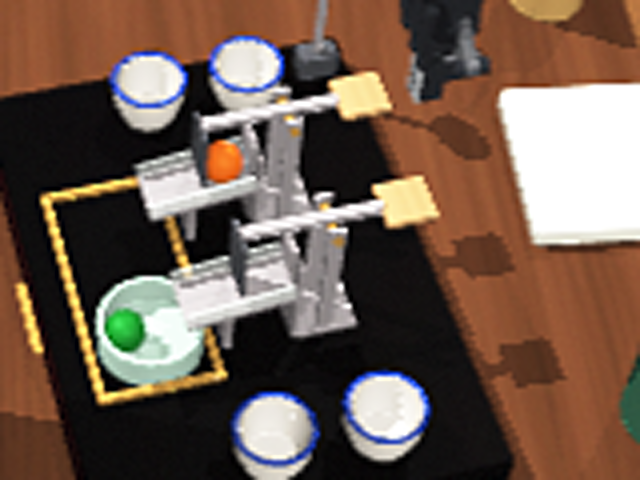

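The paddle is up, the gate is shut, the green ball is in the dish, and the dish has not moved (150,330).

```bash
python3 -c "
from station import close_job
print(close_job())"
```

```text
the job is handed in; nothing more can be done
None
```

The job is done and handed in at about 12 s of robot time, well under the 45 s limit. The green tea ball was in the right lane.

- **Dish:** I pushed it right along its track with the closed fingertips until the contact force rose to about 13 N sideways, which I took as the end stop.
- **Ball:** I pressed the right paddle down about 17 mm with roughly 5 N. The gate lifted and the green ball rolled into the dish. I then lifted the fingers clear.

**Last check:** the final side picture shows the green ball in the dish and the dish still in its place at the right stop. The right paddle is fully up with its gate shut, and the orange ball is still behind its gate. The four cups are unmoved. The robot was clear of everything, with the fingertip at 278 mm height and only about 1 N of sensor noise.

I did not measure the gap between dish and stop; that the dish rests against the stop comes from the force rise and the pictures. The teapot, pitcher and tongs were outside the last picture; the arm's path stayed well clear of them. No check failed or disagreed.

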